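# Stack the abrasives in their trays and snap the covers shut

## Robot

A 7-joint arm with a two-finger parallel gripper is mounted at the origin on the work surface. World frame = base frame: x ahead of the robot, y to its left, z up, the work surface at z = 0. Lengths are in mm, angles in rad, forces in N, time in s.
With the tool pointing down it reaches from about 400 to 900 mm from the base axis. Payload 5.5 kg.
Tool frame: the origin (TCP) lies at the very end of the fingers, on their centre line; the grasp point (between the pads) lies 19 mm behind it (manip.pinch_z is the distance from the TCP to the grasp point, in mm); z points along the fingers, y is the line along which they close (so a half turn about z gives the same grasp; the last joint's range is limited). The gripper opens to 85 mm and grips with 20 to 120 N. Pads are 22 mm wide; open, the fingers measure 114 mm over their backs; the gripper's body (76 mm by 85 mm) begins 54 mm behind the grasp point. The pads swing forward as they close: fully open they stand 13 mm farther back than shut.
Start: joints at [-1.036, 0.501, -0.427, 1.55, 0.221, 1.138, -0.21], TCP at [174.464, 626.148, 231.31] pointing down, gripper open.
Joint ranges: [-2.88, 2.88], [-0.31, 2.03], [-1.54, 1.56], [0.2, 2.42], [-1.41, 4.55], [0.19, 2.02], [-2.57, 2.57]. Speed limits (rad/s): [2.57, 2.57, 3.14, 3.14, 3.14, 3.14, 3.14].

## Interface

Orientations are given as a rotation vector (axis times angle).
In Python, from cell import manip gives the robot as it stands.
- The arm moves only by the tool apply_moves, never from a script. Its arguments are lists of equal length, an entry for each row: "linear": the shift along the world's x, y, z in mm, a list of three; "rotation": the turn, a rotation vector about the world's x, y, z in rad, a list of three; "gripper": the opening, from 0 (shut) to 1 (fully open). A call has 1 to 20 rows; each row shifts and turns the commanded pose from where the row before left it; what a row does not reach is not made up. A row lasts 1/10 s, in which the tool goes at most 50 mm and 8.59 degrees, less where a joint would pass 70% of its speed; a pose out of reach is approached as far as the arm can. A call with a gripper value outside its range is refused whole. The fingers move at their own pace and stop on an object; "force" is the grip in N (left out, the last holds). Time passes only in rows, so rows that do not move let the fingers close. It gives the time, the measured TCP pose, the force, the opening and the grip force at its end, in the units of the state.
- manip.get_obs(): the state, without advancing time (a new reading comes with each control period).
- manip.read_camera(name): name is "scene" or "side" or "wrist"; returns (picture, depth): 384x512x3 uint8, red, green, blue; 384x512 float32, mm along the optical axis (not along the pixel's ray), 0 where there is no reading.
- manip.calibration(name): a dict with "camera_matrix" (3x3 intrinsics, pixels), "dist_coeffs" ([k1, k2, p1, p2, k3] as OpenCV has them; the pictures are not rectified), "pose" (4x4, takes a point from camera to world coordinates). Camera axes: x right, y up, looking along -z (the intrinsics and any distortion apply to the point x, -y, -z); pixel columns grow to the right and rows downward; lengths in mm; the calibration is good to about 2 mm. A picture is of the moment at which its call begins: read the wrist's pose just before it. calibration takes no time and is no camera call; for the wrist camera it gives the pose at the moment of the call.
- manip.hand_in(): hands the job in; it is judged then, once.
The state is a dict: "clock": time; "qpos": joint angles; "dq": joint speeds; "joint_efforts": joint torques, N m; "eef_pos": TCP position; "tool_rot": TCP orientation; "ft_force": force on the tool from outside, world axes, zero at the start; "wrist_torque": the same for the moment, N m; "grip_width": finger opening in mm; "grasp_force": force on a finger pad.
Only numpy, scipy, OpenCV 4.12 (cv2) and the standard library are available. Lean on these libraries where they do the work, as an engineer would, in place of code of your own. Each camera call takes 0.05 s, during which the arm holds its last target. There are 200 camera calls.

## Task

Put the grinding gear away: stack all the green stones squarely on the green inlay, in line with it, and all the red wheels squarely on the red inlay, each as one neat flat pile. Then close the clear covers of all three trays, pressing each one down until its catch holds it fully shut. Leave the other things on the bench where they are.

Things in the scene. Friction and masses are not known exactly. Their poses are not given: they have to be found in the camera images.
- tray_stone: Fixed pale wooden tray, 112 (x) x 100 (y) x 25 mm high, with a green oblong inlay (34 x 54 mm) where the dressing stones are piled. Origin: centre of its underside; x runs from hinge side to catch side, y along the hinge, z up. A steel catch post, 12 (x) x 30 (y) mm, stands 22 mm above its top at x = 49 mm.
- cover_stone (a joint): Clear plastic cover, green edge strips, on tray_stone: upturned tub 86 (from hinge) x 84 (along hinge) x 46 mm high, walls 3 mm. Rad: 0 = shut, 1.57 = upright, 1.85 to 2.1 = at the start, leaning back to the robot (limit 2.12). Friction hinge: stays where left; 1.5 N at its free edge moves it. Not pressed past its catch it stays ajar, about 0.14; past it, it is held at 0.
- cover_stone_hinge (a point): Middle of the hinge line of cover_stone, on the tray's edge nearest the robot, 26 mm above the bench. Axes as the tray's, they do not turn with the cover: x from hinge to catch, y along the hinge, z up. At cover angle a the free upper edge lies here at x = 86 cos(a) - 46 sin(a), z = 86 sin(a) + 46 cos(a) mm.
- cover_stone_pad (a point): Centre of the green press pad (22 x 50 mm) on top of cover_stone, 70 mm from the hinge, 46 mm up when shut; axes turn with the cover. Pressed down here with 10 to 20 N, the cover snaps past the sprung catch in the post. Nearer the hinge, centred 38 mm from it, stands a grip rib, 24 x 10 (along hinge) x 24 mm high: pulled up by it (under 25 N) a shut cover opens again.
- tray_disc: Fixed pale wooden tray, 112 (x) x 100 (y) x 25 mm high, with a red round inlay (diameter 46 mm) where the grinding wheels are piled. Origin: centre of its underside; x runs from hinge side to catch side, y along the hinge, z up. A steel catch post, 12 (x) x 30 (y) mm, stands 22 mm above its top at x = 49 mm.
- cover_disc (a joint): Clear plastic cover, red edge strips, on tray_disc: upturned tub 86 (from hinge) x 84 (along hinge) x 46 mm high, walls 3 mm. Rad: 0 = shut, 1.57 = upright, 1.85 to 2.1 = at the start, leaning back to the robot (limit 2.12). Friction hinge: stays where left; 1.5 N at its free edge moves it. Not pressed past its catch it stays ajar, about 0.14; past it, it is held at 0.
- cover_disc_hinge (a point): Middle of the hinge line of cover_disc, on the tray's edge nearest the robot, 26 mm above the bench. Axes as the tray's, they do not turn with the cover: x from hinge to catch, y along the hinge, z up. At cover angle a the free upper edge lies here at x = 86 cos(a) - 46 sin(a), z = 86 sin(a) + 46 cos(a) mm.
- cover_disc_pad (a point): Centre of the red press pad (22 x 50 mm) on top of cover_disc, 70 mm from the hinge, 46 mm up when shut; axes turn with the cover. Pressed down here with 10 to 20 N, the cover snaps past the sprung catch in the post. Nearer the hinge, centred 38 mm from it, stands a grip rib, 24 x 10 (along hinge) x 24 mm high: pulled up by it (under 25 N) a shut cover opens again.
- tray_bits: Fixed pale wooden tray, 112 (x) x 100 (y) x 25 mm high, already filled: a black foam block with five small grinding bits, under 22 mm high. Origin: centre of its underside; x runs from hinge side to catch side, y along the hinge, z up. A steel catch post, 12 (x) x 30 (y) mm, stands 22 mm above its top at x = 49 mm.
- cover_bits (a joint): Clear plastic cover, blue edge strips, on tray_bits: upturned tub 86 (from hinge) x 84 (along hinge) x 46 mm high, walls 3 mm. Rad: 0 = shut, 1.57 = upright, 1.85 to 2.1 = at the start, leaning back to the robot (limit 2.12). Friction hinge: stays where left; 1.5 N at its free edge moves it. Not pressed past its catch it stays ajar, about 0.14; past it, it is held at 0.
- cover_bits_hinge (a point): Middle of the hinge line of cover_bits, on the tray's edge nearest the robot, 26 mm above the bench. Axes as the tray's, they do not turn with the cover: x from hinge to catch, y along the hinge, z up. At cover angle a the free upper edge lies here at x = 86 cos(a) - 46 sin(a), z = 86 sin(a) + 46 cos(a) mm.
- cover_bits_pad (a point): Centre of the blue press pad (22 x 50 mm) on top of cover_bits, 70 mm from the hinge, 46 mm up when shut; axes turn with the cover. Pressed down here with 10 to 20 N, the cover snaps past the sprung catch in the post. Nearer the hinge, centred 38 mm from it, stands a grip rib, 24 x 10 (along hinge) x 24 mm high: pulled up by it (under 25 N) a shut cover opens again.
- pile_stone (a point): Centre of the green oblong inlay, on the tray's top, 25 mm above the bench, 42 mm from the hinge line. Axes as the tray's: the stones' long sides go along y.
- pile_disc (a point): Centre of the red round inlay, on the tray's top, 25 mm above the bench, 42 mm from the hinge line. Axes as the tray's.
- stone1: Green oblong dressing stone, rigid, 32 (x) x 52 (y) x 12 mm thick (z), 60 g, lying flat on the bench. Origin at the centre of its underside. May be absent.
- disc1: Brick-red round grinding wheel, rigid, diameter 44 mm, 12 mm thick, 50 g, lying flat on the bench; pale hub disc on its upper face only. Origin at the centre of its underside, z is its axis. May be absent.
- stone2: Green oblong dressing stone, rigid, 32 (x) x 52 (y) x 12 mm thick (z), 60 g, lying flat on the bench. Origin at the centre of its underside. May be absent.
- disc2: Brick-red round grinding wheel, rigid, diameter 44 mm, 12 mm thick, 50 g, lying flat on the bench; pale hub disc on its upper face only. Origin at the centre of its underside, z is its axis. May be absent.
- stone3: Green oblong dressing stone, rigid, 32 (x) x 52 (y) x 12 mm thick (z), 60 g, lying flat on the bench. Origin at the centre of its underside. May be absent.
- disc3: Brick-red round grinding wheel, rigid, diameter 44 mm, 12 mm thick, 50 g, lying flat on the bench; pale hub disc on its upper face only. Origin at the centre of its underside, z is its axis. May be absent.
- engine_cylinder: Bystander: finned aluminium engine cylinder, 66 x 66 x 70 mm high. Origin under its centre.
- jar: Bystander: small jar with red cap, diameter 60, 75 mm high. Origin under its centre.
- screwdriver: Bystander: screwdriver with blue handle, lying on the bench.
- phone: Bystander: old mobile phone, 110 x 47 x 18 mm, lying flat. Origin under its centre.
Not all that is in view belongs to the job. What is shaped like the stone2 but orange or yellow is not meant.

How it is judged (in metres and radians):
On the way:
1. every stone and wheel there is lies in its pile (horizontal distance between each of stone1, stone2, stone3 and pile_stone below 0.008 m and z of stone1 in the frame of pile_stone between -0.003 and 0.04 m and linear speed of each of stone1, stone2, stone3, disc1, disc2, disc3 below 0.02 m/s and angle between the z axis of each of stone1, stone2, stone3 and the z axis of pile_stone, either way round below 0.1 rad and angle between the y axis of each of stone1, stone2, stone3 and the y axis of pile_stone, either way round below 0.17 rad and z of stone2 in the frame of pile_stone between -0.003 and 0.04 m and z of stone3 in the frame of pile_stone between -0.003 and 0.04 m and horizontal distance between each of disc1, disc2, disc3 and pile_disc below 0.008 m and z of disc1 in the frame of pile_disc between -0.003 and 0.04 m and angle between the z axis of each of disc1, disc2, disc3 and the z axis of pile_disc, either way round below 0.1 rad and z of disc2 in the frame of pile_disc between -0.003 and 0.04 m and z of disc3 in the frame of pile_disc between -0.003 and 0.04 m), for 0.2 s.
At the end, for the whole second after the job is handed in: Every stone and wheel present lies flat and at rest in the pile on its own inlay, its centre within 8 mm (horizontally) of the inlay's centre, stones turned to the inlay within 0.17 rad (either way round); all three covers are shut (angle under 0.03 rad), held by their catches (all of step 1 and value of joint each of cover_stone, cover_disc, cover_bits below 0.03 rad); the robot touches nothing.
It fails at once if the engine cylinder is moved more than 30 mm (distance of engine_cylinder from where it was at the start of the episode above 0.03 m).
It fails at once if the jar is moved more than 30 mm (distance of jar from where it was at the start of the episode above 0.03 m).
It fails at once if the screwdriver is moved more than 30 mm (distance of screwdriver from where it was at the start of the episode above 0.03 m).
It fails at once if the phone is moved more than 30 mm (distance of phone from where it was at the start of the episode above 0.03 m).
Of stone1, stone2, stone3 only 2 to 3 are there at a start; the rules pass over those that are not, and their reading is None.
Of disc1, disc2, disc3 only 2 to 3 are there at a start; the rules pass over those that are not, and their reading is None.
At some moment in a run one of stone1, stone2, stone3, disc1, disc2, disc3 may be knocked a few centimetres aside while the robot is not near it.
Once in a run the grip may slacken for a moment while it holds something.
It also fails if it takes over 210 s, if anything falls off the work surface, if the arm or the gripper's body presses on something with over 40 N, if the wrist force passes 120 N, or if a joint passes its speed limit or range.

## Working session

There is one attempt and no reset: what is moved stays moved. The work goes in short steps, Python scripts to look and compute and a tool call to move; the robot and the scene stay as the last step left them, time stands still between calls to the robot, and variables do not carry over. Pictures are saved under pics/ and viewed, at most 14 in all, crops included, and the job is handed in when it is done.

Besides the shell and the picture viewer there is one more tool, called after "Emit:" as name(argument=value, ...) on one line, values as JSON. apply_moves: Moves the arm, as the interface text tells. Its arguments: {"type":"object","properties":{"linear":{"type":"array","items":{"type":"array","items":{"type":"number"}}},"rotation":{"type":"array","items":{"type":"array","items":{"type":"number"}}},"gripper":{"type":"array","items":{"type":"number"}},"force":{"type":"number"}},"required":["linear","rotation","gripper"]}

```bash
mkdir -p pics; ls; cat > h.py <<'E'
from cell import manip
import numpy as np, cv2
def grab(n,save=None):
    c=manip.calibration(n); im,d=manip.read_camera(n)
    if save: cv2.imwrite('pics/'+save,cv2.cvtColor(im,cv2.COLOR_RGB2BGR))
    return im,d,c
def cloud(d,c):
    h,w=d.shape; K=np.array(c['camera_matrix'],float); D=np.array(c['dist_coeffs'],float)
    v,u=np.mgrid[:h,:w]; p=np.stack([u,v],-1).reshape(-1,1,2).astype(float)
    q=cv2.undistortPoints(p,K,D).reshape(h,w,2)
    P=np.stack([q[...,0]*d,-q[...,1]*d,-d],-1)
    T=np.array(c['pose']); W=P@T[:3,:3].T+T[:3,3]; W[d<=0]=np.nan
    return W
E
python3 - <<'E'
from h import *
for n in ['scene','side','wrist']:
    im,d,c=grab(n,n+'0.png'); np.savez(n+'0.npz',im=im,d=d,W=cloud(d,c))
    print(n,np.round(c['pose'],2).tolist())
o=manip.get_obs();print(o['clock'],o['eef_pos'],o['tool_rot'],o['grip_width'])
E
```

```text
pics
scene [[-0.78, -0.34, 0.52, 1171.94], [0.63, -0.45, 0.64, 651.01], [0.01, 0.83, 0.56, 709.92], [0.0, 0.0, 0.0, 1.0]]
side [[0.8, 0.46, -0.39, 57.69], [-0.6, 0.59, -0.53, -779.04], [-0.01, 0.66, 0.75, 1067.71], [0.0, 0.0, 0.0, 1.0]]
wrist [[0.27, -0.92, -0.3, 98.66], [0.96, 0.25, 0.09, 646.79], [-0.0, -0.31, 0.95, 372.88], [0.0, 0.0, 0.0, 1.0]]
0.15 [174.40337419 625.64774687 230.50501832] [-4.25515870e-01 -3.11237353e+00  2.23512033e-03] 85.69618922955652
```

View pics/scene0.png

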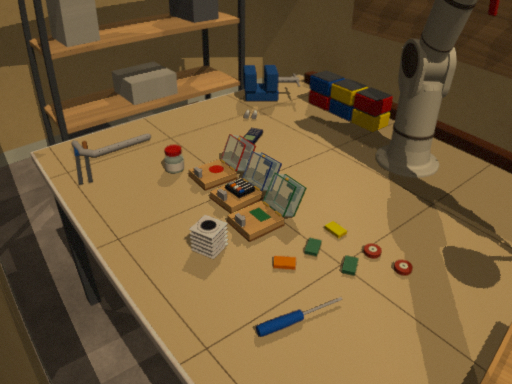

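View pics/side0.png

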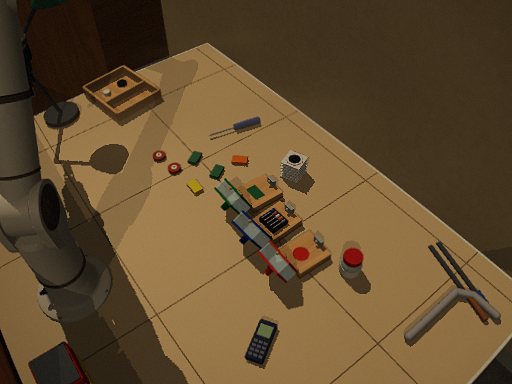

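The scene view has green stones at (313,247) and (349,265), and red wheels at (372,250) and (402,267). Lookalikes to leave alone are the orange block (285,263), the yellow block (335,229), the red jar cap (173,150), the round red inlay (216,169) and the green inlay (260,214). The side view agrees: stones at (195,158) and (217,172), wheels at (159,156) and (174,169), and no third piece of either kind. Next I'll measure them.

```bash
cat > m.py <<'E'
from h import *
def masks(im):
    hsv=cv2.cvtColor(im,cv2.COLOR_RGB2HSV); H,S,V=[hsv[...,i].astype(int) for i in range(3)]
    return {'green':(H>55)&(H<95)&(S>90),'red':((H<7)|(H>173))&(S>130),'wood':(H>8)&(H<20)&(S>110)&(V>90)}
def blobs(im,W,name,minpx=25,zr=(-5,60)):
    m=masks(im)[name]&(W[...,2]>zr[0])&(W[...,2]<zr[1])
    n,l,s,c=cv2.connectedComponentsWithStats(m.astype(np.uint8))
    for i in range(1,n):
        if s[i,4]<minpx: continue
        P=W[l==i]; z=np.percentile(P[:,2],90)
        T=P[P[:,2]>z-5] if z<60 else P
        r=cv2.minAreaRect(T[:,:2].astype(np.float32))
        print(name,'px',np.round(c[i]).astype(int),'n',s[i,4],'z90 %.1f'%z,'ctr',np.round(r[0],1),'size',np.round(r[1],1),'ang %.1f'%r[2],'mean',np.round(T.mean(0)[:2],1))
E
python3 - <<'E'
from m import *
for n in ['scene','side']:
    z=np.load(n+'0.npz'); print(n)
    for k in ['green','red']: blobs(z['im'],z['W'],k)
    W=z['W']
    # fit trays: points z 22..28 in work area
    m=(W[...,2]>21)&(W[...,2]<29)&(W[...,0]>300)&(W[...,0]<900)&(abs(W[...,1])<500)
    nn,l,s,c=cv2.connectedComponentsWithStats(m.astype(np.uint8))
    for i in range(1,nn):
        if s[i,4]>150:
            r=cv2.minAreaRect(W[l==i][:,:2].astype(np.float32)); print('tray?',c[i].round(),s[i,4],np.round(r[0]),np.round(r[1]),r[2])
E
```

```text
scene
green px [260 214] n 106 z90 24.6 ctr [599.4 -44.5] size [45.7 28.2] ang 86.9 mean [599.3 -44.1]
green px [312 247] n 122 z90 10.9 ctr [565.7 120.6] size [47.8 26.1] ang 28.9 mean [567.8 122.3]
green px [349 266] n 134 z90 11.6 ctr [544.8 222.3] size [49.2 25.1] ang 31.4 mean [546.1 223.7]
red px [319 100] n 267 z90 54.2 ctr [ -71.5 -491.2] size [ 25.6 102.2] ang 6.1 mean [ -72.7 -486.9]
red px [216 169] n 73 z90 24.7 ctr [ 563.2 -302.8] size [38.4 40.9] ang 40.4 mean [ 562.  -303.3]
red px [372 252] n 83 z90 11.2 ctr [463.8 226. ] size [33.  39.6] ang 48.2 mean [467.3 226.9]
red px [402 269] n 86 z90 11.6 ctr [453.3 308. ] size [32.4 40.5] ang 7.0 mean [455.6 310. ]
tray? [216. 170.] 619 [ 551. -302.] [102. 165.] 88.00015258789062
tray? [240. 192.] 494 [ 560. -168.] [168. 102.] 2.63808012008667
tray? [260. 215.] 999 [587. -43.] [101. 166.] 87.77568054199219
tray? [280. 319.] 280 [784. 250.] [18. 97.] 76.88105010986328
side
green px [195 158] n 101 z90 14.1 ctr [538.  213.3] size [49.5 27.9] ang 30.0 mean [538.4 214.1]
green px [217 171] n 121 z90 13.5 ctr [562.8 113.6] size [5
[... 210 characters left out ...]
3 mean [485.3 -46.2]
red px [159 156] n 70 z90 13.7 ctr [446.8 301.5] size [40.3 38.6] ang 59.6 mean [445.2 297.6]
red px [174 168] n 79 z90 12.8 ctr [457.5 217.3] size [42.8 37.3] ang 63.2 mean [456.5 214.1]
red px [300 253] n 175 z90 26.4 ctr [ 562.3 -305.9] size [43.  42.2] ang 48.6 mean [ 561.8 -305.7]
red px [268 271] n 44 z90 49.9 ctr [ 447.5 -303.4] size [ 9.1 16.1] ang 81.9 mean [ 449.  -303.8]
red px [  8 354] n 49 z90 42.9 ctr [-229.8 -103.2] size [ 0.9 46.5] ang 2.3 mean [-230.  -104.3]
tray? [258. 191.] 765 [599. -48.] [103. 140.] 87.61499786376953
tray? [278. 221.] 563 [ 560. -173.] [161. 103.] 2.2265050411224365
tray? [304. 252.] 1016 [ 575. -308.] [101. 114.] 87.25016784667969
```

Emit:
apply_moves(linear=[[25,-30,8],[25,-30,8],[25,-30,8],[25,-30,8],[25,-30,8],[25,-30,8],[25,-30,8],[25,-30,8],[25,-30,8],[25,-30,8],[25,-30,0],[25,-30,0],[25,-30,0],[0,0,0],[0,0,0],[0,0,0],[0,0,0]], rotation=[[0,0,0.027],[0,0,0.027],[0,0,0.027],[0,0,0.027],[0,0,0.027],[0,0,0.027],[0,0,0.027],[0,0,0.027],[0,0,0.027],[0,0,0.027],[0,0,0],[0,0,0],[0,0,0],[0,0,0],[0,0,0],[0,0,0],[0,0,0]], gripper=[1,1,1,1,1,1,1,1,1,1,1,1,1,1,1,1,1])

```text
clock: 1.85
eef_pos: [498.4, 237.7, 311.3]
tool_rot: [0.001, -3.141, -0.001]
ft_force: [-0.5, 0.2, 0.2]
grip_width: 85.6
grasp_force: 0.0
```

```bash
cat > look.py <<'E'
import sys
from m import *
o=manip.get_obs(); im,d,c=grab('wrist',sys.argv[1]+'.png'); W=cloud(d,c); np.savez(sys.argv[1]+'.npz',im=im,W=W)
from scipy.spatial.transform import Rotation as R
y=R.from_rotvec(o['tool_rot']).as_matrix()
print('t',round(o['clock'],2),'tcp',o['eef_pos'].round(1),'tooly ang',np.degrees(np.arctan2(y[1,1],y[0,1])).round(2),'zdir',y[:,2].round(3),'F',np.round(o['ft_force'],1),'w',round(o['grip_width'],1),'gf',round(o['grasp_force'],1),'q7',o['qpos'][6].round(2))
for k in ['green','red']: blobs(im,W,k,150)
E
python3 look.py w1
```

```text
t 1.85 tcp [498.4 237.7 311.3] tooly ang 90.05 zdir [-0.  0. -1.] F [-0.5  0.2  0.2] w 85.6 gf 0.0 q7 1.02
green px [245 177] n 515 z90 12.9 ctr [539.6 217.5] size [51.1 30.1] ang 32.7 mean [538.8 217.6]
green px [187 190] n 515 z90 13.0 ctr [562.4 116.6] size [50.  32.2] ang 32.7 mean [561.4 117.1]
green px [ 94 213] n 478 z90 26.7 ctr [599.7 -47. ] size [52.9 31.3] ang 88.0 mean [599.7 -46.8]
red px [297 122] n 428 z90 13.0 ctr [446.6 303.4] size [42.5 41. ] ang 89.8 mean [446.3 302.7]
red px [244 129] n 407 z90 13.0 ctr [458.1 218.4] size [41.8 40.8] ang 0.2 mean [458. 218.]
```

```bash
python3 -c "
import cv2;i=cv2.imread('pics/w1.png')[60:280,40:360];cv2.imwrite('pics/w1c.png',cv2.resize(i,None,fx=2.4,fy=2.4,interpolation=3))"
```

```text
(no output)
```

View pics/w1c.png

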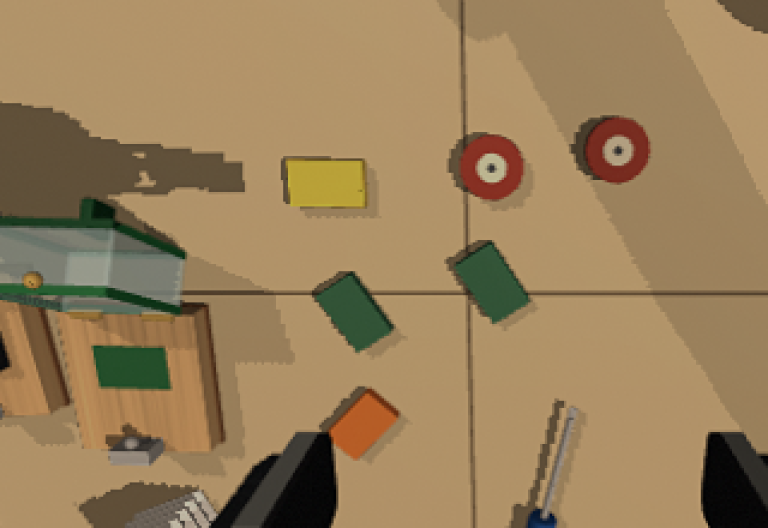

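Emit:
apply_moves(linear=[[5,-2.5,-22],[5,-2.5,-22],[5,-2.5,-22],[5,-2.5,-22],[5,-2.5,-22],[5,-2.5,-22],[5,-2.5,-22],[6,-2.5,-22],[0,0,-22],[0,0,-22],[0,0,-22],[0,0,-20],[0,0,-15],[0,0,-5],[0,0,-3],[0,0,0],[0,0,0]], rotation=[[0,0,-0.125],[0,0,-0.125],[0,0,-0.125],[0,0,-0.125],[0,0,-0.125],[0,0,-0.125],[0,0,-0.125],[0,0,-0.125],[0,0,0],[0,0,0],[0,0,0],[0,0,0],[0,0,0],[0,0,0],[0,0,0],[0,0,0],[0,0,0]], gripper=[1,1,1,1,1,1,1,1,1,1,1,1,1,1,1,1,1])

```text
clock: 3.6
eef_pos: [541.2, 216.5, 27.2]
tool_rot: [1.508, 2.755, 0.002]
ft_force: [0.2, 0.4, 0.6]
grip_width: 85.4
grasp_force: 0.0
```

Emit:
apply_moves(linear=[[-1,0.5,-8],[0,0,-8],[0,0,-6],[0,0,-4],[0,0,-1],[0,0,0],[0,0,0]], rotation=[[0,0,0],[0,0,0],[0,0,0],[0,0,0],[0,0,0],[0,0,0],[0,0,0]], gripper=[0.8,0.8,0.8,0.8,0.8,0.8,0.8])

```text
clock: 4.3
eef_pos: [539.6, 216.7, -0.6]
tool_rot: [1.509, 2.756, 0.0]
ft_force: [-0.1, -0.4, -0.2]
grip_width: 68.6
grasp_force: 0.0
```

Emit:
apply_moves(linear=[[0,0,0],[0,0,0],[0,0,0],[0,0,0],[0,0,0],[0,0,0],[0,0,0],[0,0,0]], rotation=[[0,0,0],[0,0,0],[0,0,0],[0,0,0],[0,0,0],[0,0,0],[0,0,0],[0,0,0]], gripper=[0.5,0.5,0.5,0.5,0.5,0.5,0.5,0.5], force=50)

```text
clock: 5.1
eef_pos: [540.1, 216.9, 0.0]
tool_rot: [1.508, 2.755, 0.002]
ft_force: [-0.2, -0.2, 4.4]
grip_width: 50.3
grasp_force: 52.6
```

Emit:
apply_moves(linear=[[0,0,10],[0,0,30],[0,0,40],[0,0,40],[0,0,30],[6,-26.4,0],[6,-26.4,0],[6,-26.4,0],[6,-26.4,0],[6,-26.4,0],[6,-26.4,0],[6,-26.4,0],[6,-26.4,0],[6,-26.4,0],[6,-26.4,0],[0,0,0],[0,0,0],[0,0,0]], rotation=[[0,0,0],[0,0,0],[0,0,0],[0,0,0],[0,0,0],[0,0,0.121],[0,0,0.121],[0,0,0.121],[0,0,0.121],[0,0,0.121],[0,0,0.121],[0,0,0.121],[0,0,0.121],[0,0,0],[0,0,0],[0,0,0],[0,0,0],[0,0,0]], gripper=[0.5,0.5,0.5,0.5,0.5,0.5,0.5,0.5,0.5,0.5,0.5,0.5,0.5,0.5,0.5,0.5,0.5,0.5])

```text
clock: 6.9
eef_pos: [599.1, -45.9, 149.4]
tool_rot: [-0.051, -3.141, -0.001]
ft_force: [0.7, 0.6, -1.1]
grip_width: 50.6
grasp_force: 52.2
```

```bash
python3 look.py w2
```

```text
t 6.9 tcp [599.1 -45.9 149.4] tooly ang 88.14 zdir [-0.     0.001 -1.   ] F [ 0.7  0.6 -1.1] w 50.6 gf 52.2 q7 1.47
green px [395 139] n 240 z90 11.6 ctr [563.3 114.7] size [51.4 31.6] ang 31.2 mean [561.4 103. ]
green px [255 184] n 1527 z90 26.1 ctr [599.8 -46.8] size [52.6 33.3] ang 88.2 mean [599.2 -46.9]
red px [504  37] n 560 z90 11.9 ctr [462.3 201.5] size [36.6 11.8] ang 13.8 mean [462.4 200.6]
red px [ 17 105] n 227 z90 56.7 ctr [ 506.9 -261.4] size [3.2 8.2] ang 85.3 mean [ 506.8 -261.1]
red px [ 11 159] n 928 z90 26.7 ctr [ 565.3 -297.8] size [29.8 45.7] ang 70.2 mean [ 564.3 -299.4]
```

View pics/w2.png

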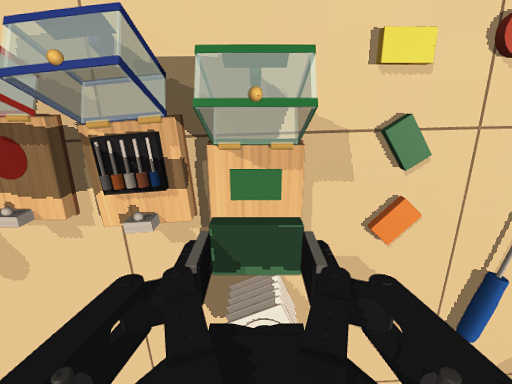

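Held stone at (255,245), green inlay at (255,184), with stone 2 still at (405,140). The engine cylinder sits behind the post. I'll check the held stone's pose.

```bash
cat > held.py <<'E'
import sys
from m import *
z=np.load(sys.argv[1]+'.npz');W=z['W'];col=sys.argv[2];zr=float(sys.argv[3])
m=masks(z['im'])[col]&(W[...,2]>zr)
n,l,s,c=cv2.connectedComponentsWithStats(m.astype(np.uint8)); i=1+s[1:,4].argmax()
P=W[l==i]; zt=np.percentile(P[:,2],95); T=P[P[:,2]>zt-4]
r=cv2.minAreaRect(T[:,:2].astype(np.float32)); print('top z',zt,r, 'n',len(T))
A=np.c_[T[:,:2]-T[:,:2].mean(0),np.ones(len(T))]; print('slopes',np.linalg.lstsq(A,T[:,2],rcond=None)[0])
E
python3 held.py w2 green 100
```

```text
top z 162.0840717808015 ((597.6781616210938, -46.259376525878906), (51.977012634277344, 32.36063003540039), 88.29794311523438) n 4598
slopes [ 1.26784709e-02 -1.13917669e-03  1.61115334e+02]
```

Emit:
apply_moves(linear=[[2,-0.5,-30],[0,0,-30],[0,0,-30],[0,0,-20],[0,0,-7],[0,0,-4],[0,0,-2],[0,0,0],[0,0,0]], rotation=[[0,0,0],[0,0,0],[0,0,0],[0,0,0],[0,0,0],[0,0,0],[0,0,0],[0,0,0],[0,0,0]], gripper=[0.5,0.5,0.5,0.5,0.5,0.5,0.5,0.5,0.5])

```text
clock: 7.85
eef_pos: [602.3, -47.8, 27.4]
tool_rot: [0.053, 3.139, -0.0]
ft_force: [-0.0, 0.5, -1.0]
grip_width: 50.2
grasp_force: 52.2
```

Emit:
apply_moves(linear=[[-0.7,0.5,-1],[0,0,-1],[0,0,0],[0,0,0],[0,0,0],[0,0,0],[0,0,0],[0,0,15],[0,0,30],[0,0,40],[0,0,40]], rotation=[[0,0,0],[0,0,0],[0,0,0],[0,0,0],[0,0,0],[0,0,0],[0,0,0],[0,0,0],[0,0,0],[0,0,0],[0,0,0]], gripper=[0.5,0.5,0.5,0.8,0.8,0.8,0.8,0.8,0.8,0.8,0.8])

```text
clock: 8.95
eef_pos: [600.4, -47.3, 151.3]
tool_rot: [-0.053, -3.141, -0.0]
ft_force: [1.5, -0.4, -1.1]
grip_width: 67.6
grasp_force: 0.0
```

```bash
python3 look.py w3
```

```text
t 8.95 tcp [600.4 -47.3 151.3] tooly ang 88.07 zdir [-0.  0. -1.] F [ 1.5 -0.4 -1.1] w 67.6 gf 0.0 q7 1.47
green px [397 138] n 255 z90 11.8 ctr [563.2 115.1] size [51.9 31.5] ang 31.3 mean [562.2 105. ]
green px [256 183] n 1613 z90 37.7 ctr [599.1 -47.5] size [50.6 31.1] ang 86.8 mean [598.6 -47.4]
red px [504  35] n 555 z90 12.0 ctr [461.6 201.2] size [36.4 10.9] ang 10.4 mean [462.1 200.6]
red px [ 19 103] n 227 z90 57.3 ctr [ 506.  -261.4] size [9.  2.7] ang 0.1 mean [ 506.  -261.2]
red px [ 13 157] n 1024 z90 26.7 ctr [ 564.8 -299.6] size [31.8 45.7] ang 72.8 mean [ 563.8 -300.9]
```

Emit:
apply_moves(linear=[[-4.7,20.4,0],[-4.7,20.4,0],[-4.7,20.4,0],[-4.7,20.4,0],[-4.7,20.4,0],[-4.7,20.4,0],[-4.7,20.4,-10],[-4.7,20.4,-20],[0,0,-30],[0,0,-30],[0,0,-25],[0,0,-15],[0,0,-10],[0,0,-6],[0,0,-4],[0,0,0],[0,0,0]], rotation=[[0,0,-0.122],[0,0,-0.122],[0,0,-0.122],[0,0,-0.122],[0,0,-0.122],[0,0,-0.122],[0,0,-0.122],[0,0,-0.122],[0,0,0],[0,0,0],[0,0,0],[0,0,0],[0,0,0],[0,0,0],[0,0,0],[0,0,0],[0,0,0]], gripper=[0.8,0.8,0.8,0.8,0.8,0.8,0.8,0.8,0.8,0.8,0.8,0.8,0.8,0.8,0.8,0.8,0.8])

```text
clock: 10.7
eef_pos: [563.8, 115.9, 0.1]
tool_rot: [1.519, 2.749, 0.001]
ft_force: [-0.4, -0.2, 0.2]
grip_width: 68.3
grasp_force: 0.0
```

Emit:
apply_moves(linear=[[0,0,0],[0,0,0],[0,0,0],[0,0,0],[0,0,0],[0,0,0],[0,0,0]], rotation=[[0,0,0],[0,0,0],[0,0,0],[0,0,0],[0,0,0],[0,0,0],[0,0,0]], gripper=[0.5,0.5,0.5,0.5,0.5,0.5,0.5], force=50)

```text
clock: 11.4
eef_pos: [564.0, 116.0, 0.4]
tool_rot: [1.519, 2.748, 0.002]
ft_force: [-1.5, -0.2, 5.0]
grip_width: 50.7
grasp_force: 52.4
```

Emit:
apply_moves(linear=[[0,0,10],[0,0,30],[0,0,40],[0,0,40],[0,0,30],[4.5,-20.4,0],[4.5,-20.4,0],[4.5,-20.4,0],[4.5,-20.4,0],[4.5,-20.4,0],[4.5,-20.4,0],[4.5,-20.4,0],[4.5,-20.4,0],[0,0,0],[0,0,0],[0,0,0]], rotation=[[0,0,0],[0,0,0],[0,0,0],[0,0,0],[0,0,0],[0,0,0.122],[0,0,0.122],[0,0,0.122],[0,0,0.122],[0,0,0.122],[0,0,0.122],[0,0,0.122],[0,0,0.122],[0,0,0],[0,0,0],[0,0,0]], gripper=[0.5,0.5,0.5,0.5,0.5,0.5,0.5,0.5,0.5,0.5,0.5,0.5,0.5,0.5,0.5,0.5])

```text
clock: 13.0
eef_pos: [598.9, -45.8, 149.5]
tool_rot: [-0.053, -3.141, -0.001]
ft_force: [-0.5, 0.0, -1.7]
grip_width: 50.2
grasp_force: 52.2
```

```bash
python3 look.py w4; python3 held.py w4 green 100
```

```text
t 13.0 tcp [598.9 -45.8 149.5] tooly ang 88.05 zdir [-0.     0.001 -1.   ] F [-0.5  0.  -1.7] w 50.2 gf 52.2 q7 1.47
green px [255 185] n 1632 z90 37.8 ctr [599.2 -47.5] size [50.7 30.5] ang 87.7 mean [598.5 -47.6]
red px [504  36] n 574 z90 12.0 ctr [462.8 201.5] size [38.2 13.5] ang 13.4 mean [462.4 200.8]
red px [ 17 105] n 230 z90 56.7 ctr [ 506.4 -261. ] size [2.4 8.2] ang 84.3 mean [ 506.5 -261.1]
red px [ 11 160] n 935 z90 26.7 ctr [ 565.4 -298.1] size [29.7 46.1] ang 71.7 mean [ 564.3 -299.5]
top z 161.8415809762834 ((597.5447998046875, -46.011959075927734), (52.16212463378906, 32.165077209472656), 88.45581817626953) n 4602
slopes [ 1.20233195e-02 -2.75455576e-03  1.60875877e+02]
```

Emit:
apply_moves(linear=[[1.5,-1,-30],[0,0,-30],[0,0,-25],[0,0,-15],[0,0,-6],[0,0,-3],[0,0,-1],[0,0,0],[0,0,0]], rotation=[[0,0,0],[0,0,0],[0,0,0],[0,0,0],[0,0,0],[0,0,0],[0,0,0],[0,0,0],[0,0,0]], gripper=[0.5,0.5,0.5,0.5,0.5,0.5,0.5,0.5,0.5])

```text
clock: 13.95
eef_pos: [601.5, -48.5, 40.4]
tool_rot: [0.053, 3.139, -0.0]
ft_force: [-0.8, 0.2, -1.6]
grip_width: 50.2
grasp_force: 52.2
```

Emit:
apply_moves(linear=[[0,0.5,-1],[0,0,-1],[0,0,-0.5],[0,0,0],[0,0,0],[0,0,0],[0,0,0],[0,0,15],[0,0,30],[0,0,40],[0,0,25],[0,0,0]], rotation=[[0,0,0],[0,0,0],[0,0,0],[0,0,0],[0,0,0],[0,0,0],[0,0,0],[0,0,0],[0,0,0],[0,0,0],[0,0,0],[0,0,0]], gripper=[0.5,0.5,0.5,0.5,0.8,0.8,0.8,0.8,0.8,0.8,0.8,0.8])

```text
clock: 15.15
eef_pos: [604.2, -47.9, 152.5]
tool_rot: [0.053, 3.132, -0.001]
ft_force: [0.3, 0.8, -0.0]
grip_width: 68.3
grasp_force: 0.0
```

```bash
python3 look.py w5
```

```text
t 15.15 tcp [604.2 -47.9 152.5] tooly ang 88.06 zdir [ 0.009 -0.001 -1.   ] F [ 0.3  0.8 -0. ] w 68.3 gf 0.0 q7 1.47
green px [256 180] n 1866 z90 49.6 ctr [599.2 -48.3] size [50.4 30.8] ang 88.4 mean [598.5 -48.2]
red px [505  30] n 464 z90 11.9 ctr [461.7 199.9] size [33.4  9.4] ang 9.0 mean [462.7 199.7]
red px [19 98] n 232 z90 56.7 ctr [ 506.6 -260.8] size [3.1 8.9] ang 89.1 mean [ 506.5 -261.2]
red px [ 13 152] n 1040 z90 26.7 ctr [ 565.  -299.4] size [32.5 45.3] ang 70.9 mean [ 563.9 -300.9]
```

Emit:
apply_moves(linear=[[0,0,30],[0,20,30],[-16,26,0],[-16,26,0],[-16,26,0],[-16,26,0],[-16,26,0],[-16,26,0],[-16,26,0],[-16,26,0],[-14,26,0],[-4,12,0],[0,0,0],[0,0,0],[0,0,0]], rotation=[[0,0,0],[0,0,0],[0,0,0],[0,0,0],[0,0,0],[0,0,0],[0,0,0],[0,0,0],[0,0,0],[0,0,0],[0,0,0],[0,0,0],[0,0,0],[0,0,0],[0,0,0]], gripper=[0.8,0.8,0.8,0.8,0.8,0.8,0.8,0.8,0.8,0.8,0.8,0.8,0.8,0.8,0.8])

```text
clock: 16.7
eef_pos: [455.5, 216.3, 206.5]
tool_rot: [-0.057, -3.141, 0.001]
ft_force: [-0.2, 0.9, -1.1]
grip_width: 68.3
grasp_force: 0.0
```

```bash
python3 look.py w6
```

```text
t 16.7 tcp [455.5 216.3 206.5] tooly ang 87.91 zdir [-0.    -0.001 -1.   ] F [-0.2  0.9 -1.1] w 68.3 gf 0.0 q7 0.93
green px [ 55 205] n 308 z90 48.3 ctr [486.3 -42. ] size [ 9.5 19.4] ang 85.4 mean [486.7 -41.4]
green px [ 72 278] n 1179 z90 49.6 ctr [599.1 -47.8] size [52.3 32.3] ang 87.7 mean [597.1 -47.3]
red px [323 158] n 688 z90 12.7 ctr [446.6 303. ] size [42.9 41.8] ang 56.7 mean [445.8 302.6]
red px [258 169] n 641 z90 12.9 ctr [457.9 218.1] size [41.8 41.7] ang 89.6 mean [457.2 218. ]
```

Emit:
apply_moves(linear=[[2.2,1.8,-35],[0,0,-40],[0,0,-40],[0,0,-35],[0,0,-25],[0,0,-15],[0,0,-9],[0,0,-5],[0,0,0],[0,0,0],[0,0,0],[0,0,0],[0,0,0],[0,0,0],[0,0,0],[0,0,0],[0,0,0]], rotation=[[0,0,0],[0,0,0],[0,0,0],[0,0,0],[0,0,0],[0,0,0],[0,0,0],[0,0,0],[0,0,0],[0,0,0],[0,0,0],[0,0,0],[0,0,0],[0,0,0],[0,0,0],[0,0,0],[0,0,0]], gripper=[0.75,0.75,0.75,0.75,0.75,0.75,0.75,0.75,0.75,0.75,0.4,0.4,0.4,0.4,0.4,0.4,0.4], force=50)

```text
clock: 18.45
eef_pos: [457.6, 220.3, 4.2]
tool_rot: [0.053, 3.139, 0.001]
ft_force: [-1.2, -1.0, 8.1]
grip_width: 41.3
grasp_force: 49.4
```

Emit:
apply_moves(linear=[[0,0,10],[0,0,30],[0,0,45],[0,0,45],[7.5,-20,40],[7.5,-37.5,25],[7.5,-37.5,0],[7.5,-37.5,0],[7.5,-37.5,0],[7.5,-37.5,0],[7.5,-37.5,0],[7.5,-37.5,0],[7.5,-37.5,0],[7.5,-37.5,0],[7.5,-37.5,0],[7.5,-37.5,0],[7.5,-37.5,0],[7.5,-37.5,0],[0,-16,0],[0,0,0]], rotation=[[0,0,0],[0,0,0],[0,0,0],[0,0,0],[0,0,0],[0,0,0],[0,0,0],[0,0,0],[0,0,0],[0,0,0],[0,0,0],[0,0,0],[0,0,0],[0,0,0],[0,0,0],[0,0,0],[0,0,0],[0,0,0],[0,0,0],[0,0,0]], gripper=[0.4,0.4,0.4,0.4,0.4,0.4,0.4,0.4,0.4,0.4,0.4,0.4,0.4,0.4,0.4,0.4,0.4,0.4,0.4,0.4])

```text
clock: 20.45
eef_pos: [560.6, -306.9, 198.0]
tool_rot: [-0.061, -3.141, 0.002]
ft_force: [0.3, 0.3, -1.0]
grip_width: 41.0
grasp_force: 50.7
```

Emit:
apply_moves(linear=[[0,0,0],[0,0,0]], rotation=[[0,0,0],[0,0,0]], gripper=[0.4,0.4])

```text
clock: 20.65
eef_pos: [562.3, -300.8, 198.0]
tool_rot: [0.048, 3.141, 0.003]
ft_force: [-0.2, 0.6, -0.1]
grip_width: 40.9
grasp_force: 50.7
```

```bash
python3 look.py w7; python3 held.py w7 red 150
```

```text
t 20.65 tcp [ 562.3 -300.8  198. ] tooly ang 88.23 zdir [ 0.     0.002 -1.   ] F [-0.2  0.6 -0.1] w 40.9 gf 50.7 q7 1.94
green px [446 119] n 160 z90 56.4 ctr [495.  -86.4] size [8.2 2.4] ang 2.4 mean [494.9 -86.6]
green px [457 197] n 793 z90 48.9 ctr [599.  -49.5] size [52.7 31.1] ang 88.5 mean [600.9 -51.6]
red px [252 172] n 1062 z90 26.4 ctr [ 562.2 -305.8] size [43.9 45.4] ang 86.8 mean [ 562.1 -306.1]
top z 206.45967645621337 ((562.9918823242188, -301.0483703613281), (41.00965118408203, 43.402374267578125), 88.99958038330078) n 3054
slopes [ 6.85235069e-03 -1.44099780e-03  2.05479657e+02]
```

View pics/w7.png

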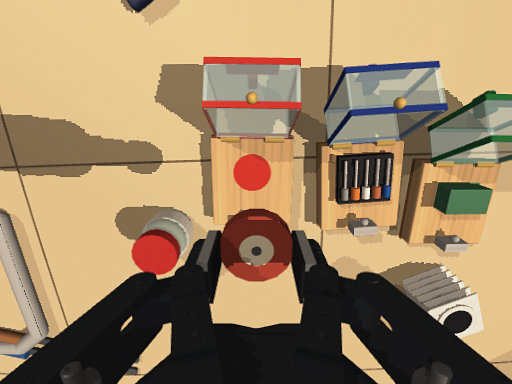

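Held wheel at (257,250) over the red inlay at (252,172), and the jar at (165,245) is close to the tray. I'll measure the jar clearance and the tray angles.

```bash
python3 - <<'E'
from m import *
z=np.load('w7.npz');W=z['W'];m=(W[...,2]>68)&(W[...,2]<82)&masks(z['im'])['red']&(W[...,1]<-330)
P=W[m];print(len(P),cv2.minAreaRect(P[:,:2].astype(np.float32)))
z=np.load('side0.npz');W=z['W'];m=(W[...,2]>65)&(W[...,2]<85)&(W[...,0]>550)&(W[...,1]<-330)&(W[...,1]>-450)
P=W[m];print(len(P),cv2.minAreaRect(P[:,:2].astype(np.float32)))
E
```

```text
1522 ((577.3314819335938, -397.7381286621094), (51.77607727050781, 191.59512329101562), 71.62135314941406)
474 ((939.7842407226562, -390.42608642578125), (117.44692993164062, 650.0490112304688), 89.9544448852539)
```

```bash
python3 - <<'E'
from m import *
z=np.load('w7.npz');W=z['W'];print(W[255,155],W[250,175],W[235,180])
E
```

```text
[ 643.31230239 -418.88238525   75.44302096] [ 637.6066294  -395.16901097   75.12110967] [ 631.90242366 -395.69112142   49.55764279]
```

Emit:
apply_moves(linear=[[-0.8,-4.6,-35],[0,0,-40],[0,0,-35],[0,0,-25],[0,0,-17],[0,0,-8],[0,0,-4],[0,0,-2],[0,0,0],[0,0,0]], rotation=[[0,0,0],[0,0,0],[0,0,0],[0,0,0],[0,0,0],[0,0,0],[0,0,0],[0,0,0],[0,0,0],[0,0,0]], gripper=[0.4,0.4,0.4,0.4,0.4,0.4,0.4,0.4,0.4,0.4])

```text
clock: 21.7
eef_pos: [561.9, -308.6, 33.0]
tool_rot: [0.053, 3.139, -0.001]
ft_force: [-0.4, -0.9, -0.7]
grip_width: 41.2
grasp_force: 50.7
```

Emit:
apply_moves(linear=[[0,2,-1],[0,0,-1],[0,0,-1],[0,0,0],[0,0,0],[0,0,0]], rotation=[[0,0,0],[0,0,0],[0,0,0],[0,0,0],[0,0,0],[0,0,0]], gripper=[0.4,0.4,0.4,0.4,0.4,0.4])

```text
clock: 22.3
eef_pos: [561.2, -306.0, 29.3]
tool_rot: [0.053, 3.141, 0.0]
ft_force: [-1.3, 2.1, 6.1]
grip_width: 41.3
grasp_force: 51.5
```

Contact is 6 N, so I'll release.

Emit:
apply_moves(linear=[[0,0,0],[0,0,0],[0,0,0],[0,0,0],[0,0,15],[0,0,40],[0,0,45],[0,0,40],[0,0,30],[0,0,0],[0,0,0],[0,0,0]], rotation=[[0,0,0],[0,0,0],[0,0,0],[0,0,0],[0,0,0],[0,0,0],[0,0,0],[0,0,0],[0,0,0],[0,0,0],[0,0,0],[0,0,0]], gripper=[0.7,0.7,0.7,0.7,0.7,0.7,0.7,0.7,0.7,0.7,0.7,0.7])

```text
clock: 23.5
eef_pos: [560.2, -305.8, 198.1]
tool_rot: [-0.053, -3.14, -0.001]
ft_force: [-0.8, 0.9, -0.9]
grip_width: 60.2
grasp_force: 0.0
```

```bash
python3 look.py w8
```

```text
t 23.5 tcp [ 560.2 -305.8  198.1] tooly ang 88.06 zdir [-0.002  0.001 -1.   ] F [-0.8  0.9 -0.9] w 60.2 gf 0.0 q7 1.94
green px [450 120] n 165 z90 55.9 ctr [495.  -86.5] size [2.  9.5] ang 80.8 mean [495.1 -86.4]
green px [461 198] n 854 z90 48.9 ctr [599.1 -49.7] size [52.6 31.6] ang 88.7 mean [602.4 -53.1]
red px [256 174] n 865 z90 37.7 ctr [ 561.9 -306.8] size [41.5 42.3] ang 89.0 mean [ 560.9 -306.8]
```

Emit:
apply_moves(linear=[[-7.6,40.6,0],[-7.6,40.6,0],[-7.6,40.6,0],[-7.6,40.6,0],[-7.6,40.6,0],[-7.6,40.6,0],[-7.6,40.6,0],[-7.6,40.6,0],[-7.6,40.6,0],[-7.6,40.6,0],[-7.6,40.6,0],[-7.6,40.6,0],[-7.6,40.6,0],[-7.6,40.6,0],[-7.6,40.6,0],[0,0,0],[0,0,0],[0,0,0],[0,0,0]], rotation=[[0,0,0],[0,0,0],[0,0,0],[0,0,0],[0,0,0],[0,0,0],[0,0,0],[0,0,0],[0,0,0],[0,0,0],[0,0,0],[0,0,0],[0,0,0],[0,0,0],[0,0,0],[0,0,0],[0,0,0],[0,0,0],[0,0,0]], gripper=[0.75,0.75,0.75,0.75,0.75,0.75,0.75,0.75,0.75,0.75,0.75,0.75,0.75,0.75,0.75,0.75,0.75,0.75,0.75])

```text
clock: 25.45
eef_pos: [447.5, 301.0, 198.2]
tool_rot: [-0.057, -3.14, 0.002]
ft_force: [-0.6, -0.1, -0.4]
grip_width: 64.0
grasp_force: 0.0
```

```bash
python3 look.py w9
```

```text
t 25.45 tcp [447.5 301.  198.2] tooly ang 87.92 zdir [-0.001 -0.001 -1.   ] F [-0.6 -0.1 -0.4] w 64.0 gf 0.0 q7 0.75
green px [ 18 288] n 1057 z90 49.6 ctr [599.1 -40.8] size [41.1 31.4] ang 88.9 mean [598.5 -37.4]
red px [258 168] n 678 z90 12.8 ctr [446.4 303.4] size [42.  41.7] ang 56.7 mean [445.6 303.4]
```

Emit:
apply_moves(linear=[[-0.8,2.2,-35],[0,0,-40],[0,0,-40],[0,0,-30],[0,0,-22],[0,0,-14],[0,0,-8],[0,0,-4],[0,0,0],[0,0,0],[0,0,0],[0,0,0],[0,0,0],[0,0,0],[0,0,0],[0,0,0],[0,0,0]], rotation=[[0,0,0],[0,0,0],[0,0,0],[0,0,0],[0,0,0],[0,0,0],[0,0,0],[0,0,0],[0,0,0],[0,0,0],[0,0,0],[0,0,0],[0,0,0],[0,0,0],[0,0,0],[0,0,0],[0,0,0]], gripper=[0.75,0.75,0.75,0.75,0.75,0.75,0.75,0.75,0.75,0.75,0.4,0.4,0.4,0.4,0.4,0.4,0.4], force=50)

```text
clock: 27.2
eef_pos: [446.9, 305.4, 7.2]
tool_rot: [0.053, 3.14, 0.001]
ft_force: [-0.9, -0.6, 8.6]
grip_width: 40.3
grasp_force: 49.3
```

Emit:
apply_moves(linear=[[0,0,10],[0,0,30],[0,0,45],[0,0,45],[7.7,-40,40],[7.7,-40,25],[7.7,-40,0],[7.7,-40,0],[7.7,-40,0],[7.7,-40,0],[7.7,-40,0],[7.7,-40,0],[7.7,-40,0],[7.7,-40,0],[7.7,-40,0],[7.7,-40,0],[7.7,-40,0],[7.7,-40,0],[7.7,-40,0],[0,0,0]], rotation=[[0,0,0],[0,0,0],[0,0,0],[0,0,0],[0,0,0],[0,0,0],[0,0,0],[0,0,0],[0,0,0],[0,0,0],[0,0,0],[0,0,0],[0,0,0],[0,0,0],[0,0,0],[0,0,0],[0,0,0],[0,0,0],[0,0,0],[0,0,0]], gripper=[0.4,0.4,0.4,0.4,0.4,0.4,0.4,0.4,0.4,0.4,0.4,0.4,0.4,0.4,0.4,0.4,0.4,0.4,0.4,0.4])

```text
clock: 29.2
eef_pos: [559.5, -298.2, 196.3]
tool_rot: [0.067, 3.14, -0.007]
ft_force: [-0.9, -0.5, -0.0]
grip_width: 40.5
grasp_force: 50.6
```

Emit:
apply_moves(linear=[[0,-10,0],[0,0,0],[0,0,0],[0,0,0],[0,0,0]], rotation=[[0,0,0],[0,0,0],[0,0,0],[0,0,0],[0,0,0]], gripper=[0.4,0.4,0.4,0.4,0.4])

```text
clock: 29.7
eef_pos: [561.1, -298.8, 196.1]
tool_rot: [0.051, 3.141, 0.001]
ft_force: [0.3, 0.2, -1.2]
grip_width: 40.4
grasp_force: 50.6
```

```bash
python3 look.py w10; python3 held.py w10 red 150
```

```text
t 29.7 tcp [ 561.1 -298.8  196.1] tooly ang 88.16 zdir [ 0.  0. -1.] F [ 0.3  0.2 -1.2] w 40.4 gf 50.6 q7 1.92
green px [445 120] n 157 z90 55.8 ctr [494.9 -86.6] size [2.1 8.2] ang 82.4 mean [494.8 -86.5]
green px [456 198] n 813 z90 48.8 ctr [599.  -49.5] size [51.9 31.2] ang 88.8 mean [602.6 -52.4]
red px [250 174] n 870 z90 37.8 ctr [ 562.  -306.9] size [41.3 42.6] ang 89.0 mean [ 561.1 -306.8]
top z 201.50996180095203 ((560.733642578125, -299.2033996582031), (40.49034118652344, 43.244163513183594), 88.0203857421875) n 2931
slopes [ 7.08312789e-03 -8.91919618e-05  2.00487099e+02]
```

Emit:
apply_moves(linear=[[1.4,-3.5,-30],[0,-3.5,-35],[0,0,-35],[0,0,-22],[0,0,-15],[0,0,-7],[0,0,-3],[0,0,0],[0,0,0],[0,0,0]], rotation=[[0,0,0],[0,0,0],[0,0,0],[0,0,0],[0,0,0],[0,0,0],[0,0,0],[0,0,0],[0,0,0],[0,0,0]], gripper=[0.4,0.4,0.4,0.4,0.4,0.4,0.4,0.4,0.4,0.4])

```text
clock: 30.75
eef_pos: [563.0, -307.4, 50.1]
tool_rot: [0.053, 3.139, -0.002]
ft_force: [-0.5, -0.1, -0.0]
grip_width: 40.4
grasp_force: 50.6
```

Emit:
apply_moves(linear=[[0,0,-1],[0,0,-1],[0,0,-1],[0,0,0],[0,0,0],[0,0,0]], rotation=[[0,0,0],[0,0,0],[0,0,0],[0,0,0],[0,0,0],[0,0,0]], gripper=[0.4,0.4,0.4,0.4,0.4,0.4])

```text
clock: 31.35
eef_pos: [562.2, -307.0, 45.8]
tool_rot: [-0.053, -3.141, -0.0]
ft_force: [0.7, -0.5, 0.4]
grip_width: 40.5
grasp_force: 50.6
```

Emit:
apply_moves(linear=[[0,0,-1],[0,0,0],[0,0,0],[0,0,0],[0,0,0],[0,0,0],[0,0,15],[0,0,40],[0,0,45],[0,0,45],[0,0,0],[0,0,0]], rotation=[[0,0,0],[0,0,0],[0,0,0],[0,0,0],[0,0,0],[0,0,0],[0,0,0],[0,0,0],[0,0,0],[0,0,0],[0,0,0],[0,0,0]], gripper=[0.4,0.4,0.7,0.7,0.7,0.7,0.7,0.7,0.7,0.7,0.7,0.7])

```text
clock: 32.55
eef_pos: [563.3, -307.6, 192.8]
tool_rot: [0.053, 3.137, -0.003]
ft_force: [-0.1, 0.8, -0.2]
grip_width: 60.2
grasp_force: 0.0
```

```bash
python3 look.py w11; python3 - <<'E'
from m import *
z=np.load('w11.npz');W=z['W']
r=masks(z['im'])['red']&(W[...,2]>35)&(W[...,2]<70)&(W[...,0]>530)
P=W[r];print(np.percentile(P[:,2],[50,95]))
# cover red points behind the hinge
for x0,x1 in [(430,545)]:
    m=(W[...,0]>x0)&(W[...,0]<x1)&(W[...,2]>15)&(W[...,2]<140)&(W[...,1]<-250)&(W[...,1]>-370)
    P=W[m]; print('cover pts',len(P),'x',np.percentile(P[:,0],[1,50,99]),'y',np.percentile(P[:,1],[1,99]),'z',np.percentile(P[:,2],[1,50,99]))
    top=P[P[:,2]>np.percentile(P[:,2],95)]; print('top',top.mean(0))
E
```

```text
t 32.55 tcp [ 563.3 -307.6  192.8] tooly ang 88.06 zdir [ 0.004 -0.002 -1.   ] F [-0.1  0.8 -0.2] w 60.2 gf 0.0 q7 1.93
green px [456 117] n 169 z90 55.7 ctr [495.2 -86.2] size [7.9 2.3] ang 5.9 mean [495.2 -86.3]
green px [466 196] n 823 z90 48.8 ctr [598.5 -49. ] size [52.4 30.6] ang 88.2 mean [601.9 -52.3]
red px [257 173] n 1016 z90 49.7 ctr [ 561.6 -307.6] size [42.2 42.2] ang 60.4 mean [ 560.8 -307.6]
[48.93100406 66.47814866]
cover pts 9741 x [444.43516441 483.3132125  543.79264669] y [-349.61928811 -260.19238859] z [ 15.93562828  88.58968231 105.99204505]
top [ 482.73152098 -302.92163142  105.27858554]
```

View pics/w11.png

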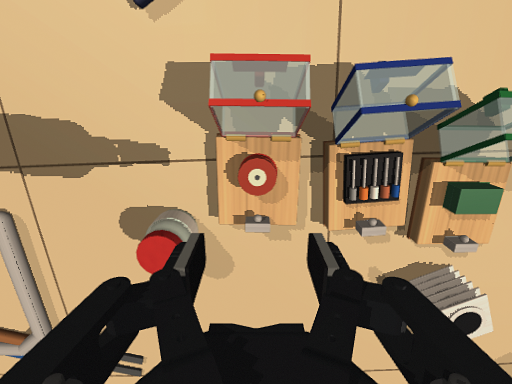

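Emit:
apply_moves(linear=[[-29.6,1.3,0],[-29.6,1.3,0],[-29.6,1.3,0],[-29.6,1.3,0],[-29.6,1.3,0],[0,0,-28],[0,0,-28],[0,0,-28],[0,0,-20],[0,0,-15],[0,0,0],[0,0,0],[0,0,0]], rotation=[[0,0,0],[0,0,0],[0,0,0],[0,0,0],[0,0,0],[0,0,0],[0,0,0],[0,0,0],[0,0,0],[0,0,0],[0,0,0],[0,0,0],[0,0,0]], gripper=[0,0,0,0,0,0,0,0,0,0,0,0,0])

```text
clock: 33.9
eef_pos: [414.5, -300.6, 71.3]
tool_rot: [0.053, 3.141, -0.0]
ft_force: [-0.7, -0.0, 0.2]
grip_width: 0.1
grasp_force: 0.0
```

Emit:
apply_moves(linear=[[10,-0.3,1],[9,-0.3,2],[10,-0.4,10],[10,-0.4,9],[10,-0.4,9],[10,-0.4,6],[11,-0.4,6],[11,-0.4,4],[12,-0.4,0],[12,-0.4,0],[13,-0.4,-2],[0,0,0],[0,0,0]], rotation=[[0,0,0],[0,0,0],[0,0,0],[0,0,0],[0,0,0],[0,0,0],[0,0,0],[0,0,0],[0,0,0],[0,0,0],[0,0,0],[0,0,0],[0,0,0]], gripper=[0,0,0,0,0,0,0,0,0,0,0,0,0])

```text
clock: 35.2
eef_pos: [532.2, -304.2, 115.1]
tool_rot: [-0.052, -3.14, -0.001]
ft_force: [-0.8, 0.8, 0.1]
grip_width: 0.0
grasp_force: 0.0
```

```bash
python3 look.py w12 | head -1; python3 -c "
from h import *
grab('side','s12.png')
i=cv2.imread('pics/s12.png')[120:320,180:400];cv2.imwrite('pics/s12c.png',cv2.resize(i,None,fx=2.7,fy=2.7,interpolation=3))"
```

```text
t 35.2 tcp [ 532.2 -304.2  115.1] tooly ang 88.1 zdir [-0.001  0.001 -1.   ] F [-0.8  0.8  0.1] w 0.0 gf 0.0 q7 1.94
```

View pics/s12c.png

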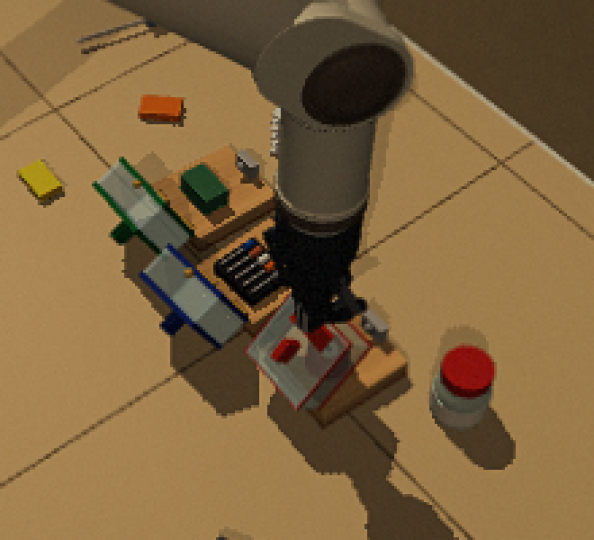

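Emit:
apply_moves(linear=[[12,-0.4,-4],[11,-0.4,-6],[10,-0.4,-6],[9,-0.3,-8],[8,-0.3,-9],[5,-0.2,-3],[0,0,0],[0,0,0]], rotation=[[0,0,0],[0,0,0],[0,0,0],[0,0,0],[0,0,0],[0,0,0],[0,0,0],[0,0,0]], gripper=[0,0,0,0,0,0,0,0])

```text
clock: 36.1
eef_pos: [587.1, -306.3, 79.3]
tool_rot: [-0.053, -3.141, -0.001]
ft_force: [0.7, 0.4, 0.9]
grip_width: 0.1
grasp_force: 0.0
```

Emit:
apply_moves(linear=[[1,0,-2],[0,0,-2],[0,0,-2],[0,0,0],[0,0,0]], rotation=[[0,0,0],[0,0,0],[0,0,0],[0,0,0],[0,0,0]], gripper=[0,0,0,0,0])

```text
clock: 36.6
eef_pos: [588.8, -306.7, 74.3]
tool_rot: [0.053, 3.14, -0.0]
ft_force: [1.1, 0.2, 2.2]
grip_width: 0.1
grasp_force: 0.8
```

Emit:
apply_moves(linear=[[0,0,-1],[0,0,-1],[0,0,-1],[0,0,0],[0,0,0]], rotation=[[0,0,0],[0,0,0],[0,0,0],[0,0,0],[0,0,0]], gripper=[0,0,0,0,0])

```text
clock: 37.1
eef_pos: [589.0, -306.8, 72.0]
tool_rot: [0.053, 3.14, -0.001]
ft_force: [0.3, 1.2, 7.9]
grip_width: 0.1
grasp_force: 4.0
```

Emit:
apply_moves(linear=[[0,0,-1],[0,0,-1],[0,0,0],[0,0,0]], rotation=[[0,0,0],[0,0,0],[0,0,0],[0,0,0]], gripper=[0,0,0,0])

```text
clock: 37.5
eef_pos: [589.2, -306.8, 71.7]
tool_rot: [0.053, 3.139, -0.001]
ft_force: [-1.9, 2.9, 17.3]
grip_width: -0.1
grasp_force: 9.0
```

Emit:
apply_moves(linear=[[0,0,-1],[0,0,-1],[0,0,0],[0,0,0]], rotation=[[0,0,0],[0,0,0],[0,0,0],[0,0,0]], gripper=[0,0,0,0])

```text
clock: 37.9
eef_pos: [589.4, -306.9, 71.4]
tool_rot: [0.053, 3.139, -0.002]
ft_force: [-6.0, 4.6, 28.4]
grip_width: -0.3
grasp_force: 14.0
```

Emit:
apply_moves(linear=[[0,0,5],[0,0,20],[0,0,40],[0,0,40],[0,0,20],[0,0,0],[0,0,0],[0,0,0]], rotation=[[0,0,0],[0,0,0],[0,0,0],[0,0,0],[0,0,0],[0,0,0],[0,0,0],[0,0,0]], gripper=[0,0,0,0,0,0,0,0])

```text
clock: 38.7
eef_pos: [586.6, -306.2, 189.6]
tool_rot: [-0.053, -3.137, -0.002]
ft_force: [0.1, 0.3, 0.9]
grip_width: 0.2
grasp_force: 0.0
```

```bash
python3 look.py w13; python3 - <<'E'
from m import *
z=np.load('w13.npz');W=z['W']
def fit(hx,hy,y_half=15):
    # panel points between hinge and pad
    dx=W[...,0]-hx; dy=W[...,1]-hy
    m=(dx>3)&(dx<84)&(abs(dy)<38)&(W[...,2]>45)&(W[...,2]<95)
    P=W[m]; 
    for a,b in [(0,12),(12,24),(52,60),(60,80),(80,86)]:
        q=P[(P[:,0]-hx>a)&(P[:,0]-hx<b)]; print(a,b,len(q),np.percentile(q[:,2],[10,50,90]).round(1) if len(q) else '')
fit(520.2,-304.5)
E
```

```text
t 38.7 tcp [ 586.6 -306.2  189.6] tooly ang 88.05 zdir [-0.004  0.002 -1.   ] F [0.1 0.3 0.9] w 0.2 gf 0.0 q7 1.92
green px [460  96] n 189 z90 55.1 ctr [495.7 -86. ] size [1.6 8.1] ang 85.1 mean [495.5 -86.1]
green px [464 176] n 571 z90 47.8 ctr [589.2 -53.9] size [27.  57.9] ang 24.0 mean [592.1 -62.9]
0 12 762 [71.  72.  72.8]
12 24 980 [71.1 71.9 72.8]
52 60 546 [71.1 71.9 72.8]
60 80 1375 [71.3 72.2 73. ]
80 86 257 [71.  71.9 72.8]
```

View pics/w13.png

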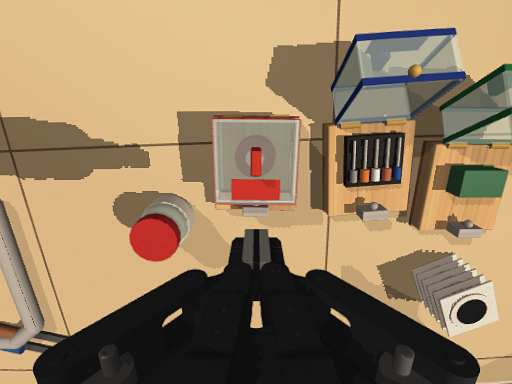

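Red cover is shut flat, with the panel at z 72 everywhere ((256,165)). Next is the blue cover; its post at (373,211) locates the tray.

```bash
python3 - <<'E'
from m import *
for f in ['w7','w11','w13']:
    W=np.load(f+'.npz')['W']
    for n,(y0,y1) in {'disc':(-370,-250),'bits':(-240,-110),'stone':(-105,10)}.items():
        m=(W[...,2]>44.5)&(W[...,2]<49)&(W[...,0]>605)&(W[...,0]<690)&(W[...,1]>y0)&(W[...,1]<y1)
        k,l,s,c=cv2.connectedComponentsWithStats(m.astype(np.uint8))
        if k>1:
            i=1+s[1:,4].argmax(); r=cv2.minAreaRect(W[l==i][:,:2].astype(np.float32)); print(f,n,s[i,4],np.round(r[0],1),np.round(r[1],1),round(r[2],1))
        m=(W[...,2]>23)&(W[...,2]<29)&(W[...,0]>500)&(W[...,0]<690)&(W[...,1]>y0)&(W[...,1]<y1)
        P=W[m]; print('   tray y',np.percentile(P[:,1],[1,99]).round(1),'x',np.percentile(P[:,0],[1,99]).round(1))
    m=(W[...,2]>90)&(W[...,2]<115)&(W[...,1]>-230)&(W[...,1]<-100)&(W[...,0]<560); P=W[m]; t=P[P[:,2]>np.percentile(P[:,2],90)]; print('  blue top',t.mean(0).round(1),'y',P[:,1].min(),P[:,1].max())
E
```

```text
tray y [-356.1 -258.3] x [507.3 624.6]
w7 bits 229 [ 634.7 -168.8] [12.7 30.3] 2.3
   tray y [-221.4 -122.2] x [512.  640.2]
w7 stone 244 [610.3 -48.4] [52.5 10.4] 89.9
   tray y [-96.8   1. ] x [523.1 666.9]
  blue top [ 489.8 -176.9  104.2] y -218.13573841984942 -132.054507364406
w11 disc 229 [ 625.1 -309.1] [29.  12.3] 86.9
   tray y [-356.3 -258.2] x [506.6 630.1]
w11 bits 232 [ 634.9 -169.2] [12.5 29.4] 2.5
   tray y [-221.4 -122.2] x [510.6 640.2]
w11 stone 273 [610.1 -49.4] [52.8 10.8] 89.1
   tray y [-97.2   0.9] x [521.  666.7]
  blue top [ 489.8 -178.   104.2] y -218.40658707918192 -131.94541037646826
w13 disc 262 [ 625.  -309.4] [29.2 12.5] 88.1
   tray y [-358.4 -260.7] x [516.2 632.1]
w13 bits 258 [ 632.5 -169.4] [16.7 30.3] 4.1
   tray y [-221.3 -122.1] x [511.5 640. ]
w13 stone 329 [610.3 -48.9] [52.9 11.7] 87.6
   tray y [-97.4  -0.3] x [522.1 666.2]
  blue top [ 490.1 -177.5  104.2] y -218.5926926866277 -131.78546656625142
```

Emit:
apply_moves(linear=[[-27.4,21.4,0],[-27.4,21.4,0],[-27.4,21.4,0],[-27.4,21.4,0],[-27.4,21.4,0],[-27.4,21.4,0],[0,0,-28],[0,0,-28],[0,0,-28],[0,0,-20],[0,0,-14],[0,0,0],[0,0,0],[0,0,0]], rotation=[[0,0,0.025],[0,0,0.025],[0,0,0.025],[0,0,0],[0,0,0],[0,0,0],[0,0,0],[0,0,0],[0,0,0],[0,0,0],[0,0,0],[0,0,0],[0,0,0],[0,0,0]], gripper=[0,0,0,0,0,0,0,0,0,0,0,0,0,0])

```text
clock: 40.15
eef_pos: [424.2, -178.4, 74.3]
tool_rot: [-0.065, 3.14, -0.0]
ft_force: [0.2, -0.2, 0.9]
grip_width: -0.0
grasp_force: 0.0
```

Emit:
apply_moves(linear=[[10,0.4,-3],[9,0.4,2],[10,0.4,10],[10,0.4,9],[10,0.4,9],[10,0.4,6],[11,0.5,6],[11,0.5,4],[12,0.5,1],[12,0.5,0],[13,0.5,-2],[0,0,0],[12,0.5,-4],[11,0.5,-6],[10,0.4,-6],[9,0.4,-8],[8,0.3,-9],[5,0.2,-3],[0,0,0],[0,0,0]], rotation=[[0,0,0],[0,0,0],[0,0,0],[0,0,0],[0,0,0],[0,0,0],[0,0,0],[0,0,0],[0,0,0],[0,0,0],[0,0,0],[0,0,0],[0,0,0],[0,0,0],[0,0,0],[0,0,0],[0,0,0],[0,0,0],[0,0,0],[0,0,0]], gripper=[0,0,0,0,0,0,0,0,0,0,0,0,0,0,0,0,0,0,0,0])

```text
clock: 42.15
eef_pos: [596.5, -170.9, 79.4]
tool_rot: [0.065, -3.14, -0.001]
ft_force: [0.0, -0.1, -0.4]
grip_width: 0.0
grasp_force: 0.0
```

Emit:
apply_moves(linear=[[1,0,-2],[0,0,-2],[0,0,-2],[0,0,-1],[0,0,-1],[0,0,0],[0,0,0]], rotation=[[0,0,0],[0,0,0],[0,0,0],[0,0,0],[0,0,0],[0,0,0],[0,0,0]], gripper=[0,0,0,0,0,0,0])

```text
clock: 42.85
eef_pos: [598.1, -171.1, 72.1]
tool_rot: [-0.065, 3.14, -0.0]
ft_force: [2.4, 0.0, 4.1]
grip_width: -0.2
grasp_force: 1.9
```

Emit:
apply_moves(linear=[[0,0,-1],[0,0,-1],[0,0,-1],[0,0,-1],[0,0,0],[0,0,0]], rotation=[[0,0,0],[0,0,0],[0,0,0],[0,0,0],[0,0,0],[0,0,0]], gripper=[0,0,0,0,0,0])

```text
clock: 43.45
eef_pos: [598.5, -171.2, 71.4]
tool_rot: [-0.065, 3.14, -0.001]
ft_force: [-7.5, 2.4, 27.2]
grip_width: 0.2
grasp_force: 13.2
```

Emit:
apply_moves(linear=[[0,0,5],[0,0,20],[0,0,40],[0,0,40],[0,0,20],[0,0,0],[0,0,0],[0,0,0]], rotation=[[0,0,0],[0,0,0],[0,0,0],[0,0,0],[0,0,0],[0,0,0],[0,0,0],[0,0,0]], gripper=[0,0,0,0,0,0,0,0])

```text
clock: 44.25
eef_pos: [596.0, -170.9, 190.7]
tool_rot: [0.064, -3.137, -0.002]
ft_force: [-0.5, -0.4, -0.6]
grip_width: -0.0
grasp_force: 0.0
```

```bash
python3 look.py w14; cat > flat.py <<'E'
import sys
from m import *
W=np.load(sys.argv[1]+'.npz')['W']
for n,(hx,hy) in {'disc':(520.2,-304.5),'bits':(529.9,-173.4),'stone':(557.7,-45.5)}.items():
    dx=W[...,0]-hx; m=(abs(W[...,1]-hy)<38)&(W[...,2]>45)&(W[...,2]<95)
    print(n,[(a,int((m&(dx>a)&(dx<b)).sum()),round(float(np.nanmedian(W[...,2][m&(dx>a)&(dx<b)])),1)) for a,b in [(2,12),(12,24),(52,60),(60,80),(80,85)]])
E
python3 flat.py w14; python3 - <<'E'
from m import *
W=np.load('w14.npz')['W']
m=(W[...,2]>44.5)&(W[...,2]<49)&(W[...,0]>640)&(W[...,0]<700)&(W[...,1]>-90)&(W[...,1]<0)
k,l,s,c=cv2.connectedComponentsWithStats(m.astype(np.uint8))
for i in range(1,k):
  if s[i,4]>60: r=cv2.minAreaRect(W[l==i][:,:2].astype(np.float32)); print(s[i,4],r)
m=(W[...,2]>90)&(W[...,2]<115)&(W[...,1]>-100)&(W[...,1]<10)&(W[...,0]<560); P=W[m]; t=P[P[:,2]>np.percentile(P[:,2],90)]; print('top',t.mean(0).round(1),P[:,1].min(),P[:,1].max())
E
```

```text
t 44.25 tcp [ 596.  -170.9  190.7] tooly ang 92.35 zdir [-0.004  0.001 -1.   ] F [-0.5 -0.4 -0.6] w -0.0 gf 0.0 q7 1.77
green px [357 184] n 941 z90 49.4 ctr [599.  -49.1] size [52.3 30.7] ang 88.7 mean [600.8 -55.8]
disc [(2, 852, 72.1), (12, 988, 72.1), (52, 548, 71.9), (60, 1389, 72.3), (80, 329, 72.0)]
bits [(2, 841, 71.9), (12, 973, 71.9), (52, 536, 71.9), (60, 1368, 72.1), (80, 324, 71.9)]
stone [(2, 0, nan), (12, 0, nan), (52, 227, 48.8), (60, 0, nan), (80, 0, nan)]
241 ((662.8839111328125, -48.856143951416016), (30.57663345336914, 12.608542442321777), 87.7446060180664)
top [518.1 -47.  104.3] -87.4087095785686 -1.7048980588478457
  return np.nanmean(a, axis, out=out, keepdims=keepdims)
```

Emit:
apply_moves(linear=[[-24,21.6,0],[-24,21.6,0],[-24,21.6,0],[-24,21.6,0],[-24,21.6,0],[-24,21.6,0],[0,0,-28],[0,0,-28],[0,0,-28],[0,0,-20],[0,0,-14],[0,0,0],[0,0,0],[0,0,0]], rotation=[[0,0,-0.025],[0,0,-0.025],[0,0,-0.025],[0,0,0],[0,0,0],[0,0,0],[0,0,0],[0,0,0],[0,0,0],[0,0,0],[0,0,0],[0,0,0],[0,0,0],[0,0,0]], gripper=[0,0,0,0,0,0,0,0,0,0,0,0,0,0])

```text
clock: 45.7
eef_pos: [454.2, -41.5, 75.3]
tool_rot: [0.053, 3.141, 0.0]
ft_force: [-0.2, -0.1, 0.5]
grip_width: 0.3
grasp_force: 0.0
```

Emit:
apply_moves(linear=[[9,-0.3,-4],[8,-0.3,2],[10,-0.4,10],[10,-0.4,9],[10,-0.4,9],[10,-0.4,6],[11,-0.4,6],[11,-0.4,4],[12,-0.4,1],[12,-0.4,0],[13,-0.5,-2],[0,0,0],[12,-0.4,-4],[11,-0.4,-6],[10,-0.4,-6],[9,-0.3,-8],[8,-0.3,-9],[5,-0.2,-3],[0,0,0],[0,0,0]], rotation=[[0,0,0],[0,0,0],[0,0,0],[0,0,0],[0,0,0],[0,0,0],[0,0,0],[0,0,0],[0,0,0],[0,0,0],[0,0,0],[0,0,0],[0,0,0],[0,0,0],[0,0,0],[0,0,0],[0,0,0],[0,0,0],[0,0,0],[0,0,0]], gripper=[0,0,0,0,0,0,0,0,0,0,0,0,0,0,0,0,0,0,0,0])

```text
clock: 47.7
eef_pos: [624.5, -47.9, 79.3]
tool_rot: [-0.053, -3.14, 0.0]
ft_force: [0.2, -0.3, -0.1]
grip_width: -0.4
grasp_force: 0.0
```

Emit:
apply_moves(linear=[[1,0,-2],[0,0,-2],[0,0,-2],[0,0,-1],[0,0,-1],[0,0,0],[0,0,0]], rotation=[[0,0,0],[0,0,0],[0,0,0],[0,0,0],[0,0,0],[0,0,0],[0,0,0]], gripper=[0,0,0,0,0,0,0])

```text
clock: 48.4
eef_pos: [626.1, -47.9, 72.1]
tool_rot: [0.053, 3.14, -0.0]
ft_force: [2.8, -0.1, 3.2]
grip_width: 0.2
grasp_force: 1.9
```

Emit:
apply_moves(linear=[[0,0,-1],[0,0,-1],[0,0,-1],[0,0,-1],[0,0,0],[0,0,0]], rotation=[[0,0,0],[0,0,0],[0,0,0],[0,0,0],[0,0,0],[0,0,0]], gripper=[0,0,0,0,0,0])

```text
clock: 49.0
eef_pos: [626.5, -47.8, 71.4]
tool_rot: [0.053, 3.14, -0.001]
ft_force: [-5.8, 0.3, 25.7]
grip_width: 0.1
grasp_force: 13.0
```

Emit:
apply_moves(linear=[[0,0,5],[0,0,20],[0,0,40],[0,0,40],[-10,-20,40],[-10,-20,40],[-10,-20,0],[-10,-20,0],[-10,-20,0],[0,0,0],[0,0,0],[0,0,0],[0,0,0]], rotation=[[0,0,0],[0,0,0],[0,0,0],[0,0,0],[0,0,0],[0,0,0],[0,0,0],[0,0,0],[0,0,0],[0,0,0],[0,0,0],[0,0,0],[0,0,0]], gripper=[0,0,0,0,0,0,0,0,0,0,0,0,0])

```text
clock: 50.3
eef_pos: [576.0, -146.2, 252.4]
tool_rot: [-0.05, -3.141, -0.001]
ft_force: [0.5, -0.2, -0.1]
grip_width: -0.2
grasp_force: 0.0
```

```bash
python3 look.py w15; python3 flat.py w15; python3 - <<'E'
from h import *
grab('side','s15.png'); grab('scene','c15.png')
a=cv2.imread('pics/s15.png')[100:330,130:400]; b=cv2.imread('pics/w15.png')[30:330]
a=cv2.resize(a,(350,300)); cv2.imwrite('pics/f15.png',np.hstack([cv2.resize(b,(450,264)),cv2.resize(a,(310,264))]))
E
```

```text
t 50.3 tcp [ 576.  -146.2  252.4] tooly ang 88.19 zdir [-0.001  0.001 -1.   ] F [ 0.5 -0.2 -0.1] w -0.2 gf 0.0 q7 1.68
disc [(2, 520, 72.1), (12, 607, 72.0), (52, 345, 72.0), (60, 875, 72.3), (80, 209, 72.2)]
bits [(2, 536, 71.9), (12, 613, 71.9), (52, 346, 72.0), (60, 892, 72.2), (80, 214, 72.0)]
stone [(2, 489, 71.8), (12, 573, 71.8), (52, 297, 71.7), (60, 827, 72.0), (80, 195, 71.8)]
```

View pics/f15.png

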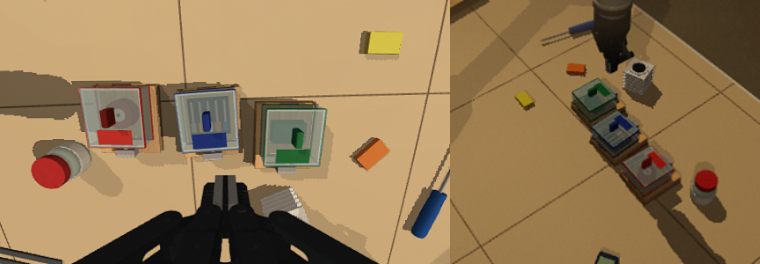

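All three covers lie flat at z 72. In the view they are red (115,118), blue (207,120) and green (290,135). I'll check the piles through the clear covers by projecting where they should be.

```bash
python3 - <<'E'
from h import *
c=manip.calibration('wrist'); K=np.array(c['camera_matrix']);D=np.array(c['dist_coeffs']);T=np.linalg.inv(np.array(c['pose']))
def pr(P):
    Q=np.c_[P,np.ones(len(P))]@T.T; Q=Q[:,:3]*[1,-1,-1]
    return cv2.projectPoints(Q,np.zeros(3),np.zeros(3),K,D)[0].reshape(-1,2)
im=cv2.imread('pics/w15.png'); im=cv2.resize(im,None,fx=4,fy=4,interpolation=2)
t=np.linspace(0,2*np.pi,40); d=np.c_[562.2+22*np.cos(t),-305.9+22*np.sin(t),49+0*t]
a=np.radians(-2);R=np.array([[np.cos(a),-np.sin(a)],[np.sin(a),np.cos(a)]])
s=np.c_[np.array([[-16,-26],[16,-26],[16,26],[-16,26]])@R.T+[599.7,-46.9],[49]*4]
for P in (d,s): cv2.polylines(im,[np.int32(pr(P)*4+2)],True,(255,0,255),1)
p=pr(d)*4; q=pr(s)*4
f=lambda p:im[int(p[:,1].mean())-140:int(p[:,1].mean())+140,int(p[:,0].mean())-180:int(p[:,0].mean())+180]
cv2.imwrite('pics/p15.png',np.hstack([f(p),f(q)]))
E
```

```text
(no output)
```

View pics/p15.png

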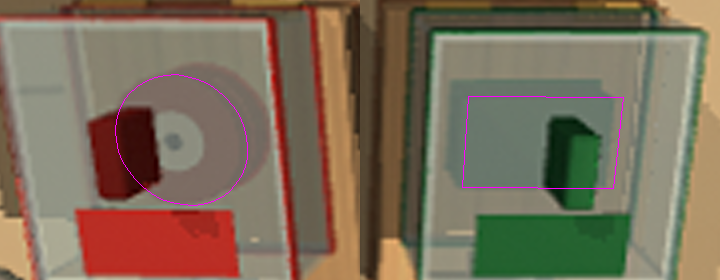

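The wheel hub and stone outline match their expected places to about 2 mm. The robot is clear, so I'm handing in.

```bash
python3 -c "
from cell import manip
print(manip.hand_in())"
```

```text
the job is handed in; nothing more can be done
None
```

I stacked both green stones and both red wheels, all that were there, within about 2 mm of their inlay centres, and pressed all three covers fully shut. The job is handed in, but the call gave no verdict.

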